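# Pack the snack pots into the lunch boxes

## Task

Pack the four lunch boxes: put each round snack pot upright on the floor of the large empty compartment of the lunch box that has the same colour as the pot's lid. Leave the two small square tubs where they are.

Things in the scene. Friction and masses are not known exactly. Their poses are not given: they have to be found in the camera images.
- box_orange: open orange plastic lunch box, loose on the counter, 138 (x) by 98 (y) by 32 mm high, walls and floor 4 mm thick. Origin: centre of its underside; z up, x along its length. A divider splits it: the large, empty, nearly square compartment (86 by 90 mm inside) is centred 22 mm from the origin towards -x; the narrow one on the +x side is full of crackers (none above the walls).
- box_yellow: open yellow plastic lunch box, loose on the counter, 138 (x) by 98 (y) by 32 mm high, walls and floor 4 mm thick. Origin: centre of its underside; z up, x along its length. A divider splits it: the large, empty, nearly square compartment (86 by 90 mm inside) is centred 22 mm from the origin towards -x; the narrow one on the +x side is full of crackers (none above the walls).
- box_green: open green plastic lunch box, loose on the counter, 138 (x) by 98 (y) by 32 mm high, walls and floor 4 mm thick. Origin: centre of its underside; z up, x along its length. A divider splits it: the large, empty, nearly square compartment (86 by 90 mm inside) is centred 22 mm from the origin towards -x; the narrow one on the +x side is full of crackers (none above the walls).
- box_purple: open purple plastic lunch box, loose on the counter, 138 (x) by 98 (y) by 32 mm high, walls and floor 4 mm thick. Origin: centre of its underside; z up, x along its length. A divider splits it: the large, empty, nearly square compartment (86 by 90 mm inside) is centred 22 mm from the origin towards -x; the narrow one on the +x side is full of crackers (none above the walls).
- pot_orange: small round closed snack pot standing upright, loose, about 0.12 kg: frosted white body 54 mm across and 53 mm high whose round orange lid on top is 60 mm across and 19 mm high, firmly part of the pot; 72 mm high in all. Origin: centre of its underside, z up its axis.
- pot_yellow: small round closed snack pot standing upright, loose, about 0.12 kg: frosted white body 54 mm across and 53 mm high whose round yellow lid on top is 60 mm across and 19 mm high, firmly part of the pot; 72 mm high in all. Origin: centre of its underside, z up its axis.
- pot_green: small round closed snack pot standing upright, loose, about 0.12 kg: frosted white body 54 mm across and 53 mm high whose round green lid on top is 60 mm across and 19 mm high, firmly part of the pot; 72 mm high in all. Origin: centre of its underside, z up its axis.
- pot_purple: small round closed snack pot standing upright, loose, about 0.12 kg: frosted white body 54 mm across and 53 mm high whose round purple lid on top is 60 mm across and 19 mm high, firmly part of the pot; 72 mm high in all. Origin: centre of its underside, z up its axis.
- square_orange: small square tub, 54 by 54 by 52 mm high, frosted white with a square orange lid, loose, standing among the round pots. To be left alone. Origin: centre of its underside, z up.
- square_green: small square tub, 54 by 54 by 52 mm high, frosted white with a square green lid, loose, standing among the round pots. To be left alone. Origin: centre of its underside, z up.
Things that resemble listed ones, but are neither listed nor needed, are in the scene too. Leave any black or blue look-alike of the pot_yellow alone.

How it is judged:
By the outcome, as a careful person would: the job done as asked, in the order asked, and still so for the second after the job is handed in, with the robot touching nothing.
It also fails if it takes over 99 s, if anything falls off the work surface, if the arm or the gripper's body presses on something with over 40 N, if the wrist force passes 120 N, or if a joint passes its speed limit or range.

## Robot

A 6-joint arm with a two-finger parallel gripper is mounted at the origin on the work surface. World frame = base frame: x ahead of the robot, y to its left, z up, the work surface at z = 0. Lengths are in m, angles in rad, forces in N, time in s.
With the tool pointing down it reaches from about 0.425 to 1.125 m from the base axis. Payload 14.9 kg.
Tool frame: the origin (TCP) lies on the centre line of the jaws, within the pads' length; the fingertips stand 14 mm ahead of it and the grasp point (between the pads) lies 5 mm behind it (bot.finger_overhang is the distance from the TCP to the fingertips, in m); z points along the fingers, y is the line along which they close (so a half turn about z gives the same grasp; the last joint's range is limited). The gripper opens to 91 mm and grips with 3 to 60 N. Pads are 32 mm wide; open, the fingers measure 118 mm over their backs; the gripper's body (76 mm by 178 mm) begins 60 mm behind the grasp point.
Start: joints at [-1.306, 0.379, 1.734, -0, 1.028, -0.033], TCP at [0.205, -0.669, 0.228] pointing down, gripper open.
Joint ranges: [-2.77, 2.77], [-0.74, 2.19], [0, 2.66], [-1.06, 4.2], [0.31, 2.87], [-3.08, 3.08]. Speed limits (rad/s): [1.89, 1.89, 2.39, 3.14, 3.14, 3.14].

## Interface

Orientations are given as a rotation vector (axis times angle).
In Python, from workcell import bot, fingers, kin, viewer gives the robot as it stands. Calls block until the motion is done:
- bot.reach(position, orientation): joint-space move of the TCP to a pose.
- bot.move_straight(position, attitude=None, rate=0.15, stop_force=None): straight line of the TCP; attitude=None keeps the orientation; rate is the mean speed in m/s. With stop_force (N) it stops when the force on the tool has changed by that much, and returns True; else False.
- bot.set_joints(angles): joint-space move.
- fingers.set_gripper(opening): finger opening in m; the grip force is fixed at half the most; returns when the fingers have stopped.
- bot.dwell(seconds).
- kin.ik(position, orientation): joint angles nearest the present ones, or None.
- bot.get_obs(): the state.
- viewer.get_image(name): name is "scene" or "side" or "wrist"; returns a dict with "pixels" (420x560x3 uint8, red, green, blue), "z_map" (420x560 float32, m along the optical axis (not along the pixel's ray), 0 where there is no reading), "vfov" (degrees; the focal length in pixels is half the picture's height over the tangent of half this angle, whatever the lens; pixels are square), "cx", "cy" (the principal point, pixels), "origin" and "attitude" of the camera in the world; the wrist camera has in their place "tool_from_camera" (4x4, takes a point from camera to tool coordinates, whose origin is the TCP and whose axes are the flange's). Camera axes: x right, y down, z forward; pixel columns grow to the right and rows downward; lengths in m; the calibration is good to about 2 mm. A picture is of the moment at which its call begins: read the wrist's pose just before it.
A pose or a line that the arm cannot do raises bot.PlanningError and nothing moves.
- bot.job_done(): hands the job in; it is judged then, once.
The state is a dict: "time": time; "qpos": joint angles; "joint_velocities": joint speeds; "joint_torque": joint torques, N m; "position": TCP position; "ee_rot": TCP orientation; "force": force on the tool from outside, world axes, zero at the start; "ft_torque": the same for the moment, N m; "width": finger opening in m; "grasp_force": force on a finger pad.
Only numpy, scipy, OpenCV 4.12 (cv2) and the standard library are available. Lean on these libraries where they do the work, as an engineer would, in place of code of your own. Each camera call takes 0.05 s, during which the arm holds its last target. There are 200 camera calls.

## Working session

There is one attempt and no reset: what is moved stays moved. The work goes in short steps, each a Python script; the robot and the scene stay as the last script left them, time stands still between calls to the robot, and variables do not carry over. Pictures are saved under pics/ and viewed, at most 14 in all, crops included, and the job is handed in when it is done.

```bash
mkdir -p pics; ls; python3 - <<'E'
from workcell import bot, fingers, kin, viewer
import cv2, numpy as np
for n in ("scene","side"):
    d=viewer.get_image(n); cv2.imwrite(f"pics/{n}0.png",d["pixels"][:,:,::-1]); np.savez(f"{n}0.npz",**d)
    print({k:v for k,v in d.items() if k not in("pixels","z_map")}, (d["z_map"]>0).mean())
print(bot.get_obs())
E
```

```text
pics
{'vfov': 56.58513061058972, 'cx': 274.6312271658788, 'cy': 213.76948430970947, 'origin': array([ 0.82543369, -0.36579528,  0.79071139]), 'attitude': array([-2.37930736, -0.93078234,  0.28992335])} 0.9959183673469387
{'vfov': 42.937712582069594, 'cx': 288.419400519229, 'cy': 219.70518842607052, 'origin': array([0.23826782, 1.25614899, 0.86756227]), 'attitude': array([-0.25386101,  2.66989781, -1.44497232])} 0.9961692176870748
{'time': 0.1, 'qpos': array([-1.30629041e+00,  3.79350736e-01,  1.73475287e+00, -9.85242090e-06,
        1.02851046e+00, -3.33491343e-02]), 'joint_velocities': array([ 1.16731402e-03, -3.82245999e-05, -7.06628052e-04, -3.24004932e-04,
        2.52385106e-03, -8.15426685e-04]), 'joint_torque': array([ 5.85819071e-04, -7.65040612e+01, -4.35296059e+01,  6.52302825e-02,
        3.98244371e-02, -2.33350107e-05]), 'position': array([ 0.20529384, -0.66883922,  0.22734251]), 'ee_rot': array([-3.10581407e+00, -4.65999523e-01,  1.98125251e-04]), 'force': array([-0.22852654, -0.06325902,  1.0091646 ]), 'ft_torque': array([-0.00649671, -0.02720552,  0.05344697]), 'grasp_force': 0.0, 'width': 0.09121383418217185}
```

View pics/scene0.png

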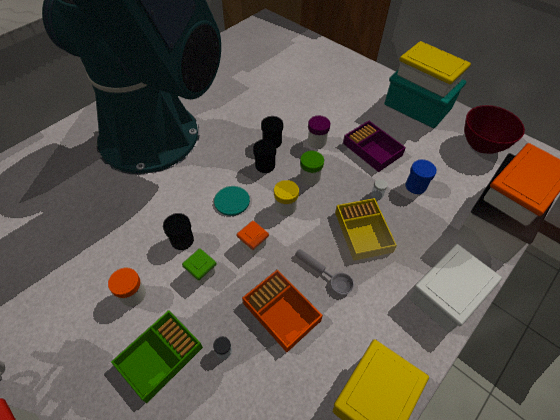

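View pics/side0.png

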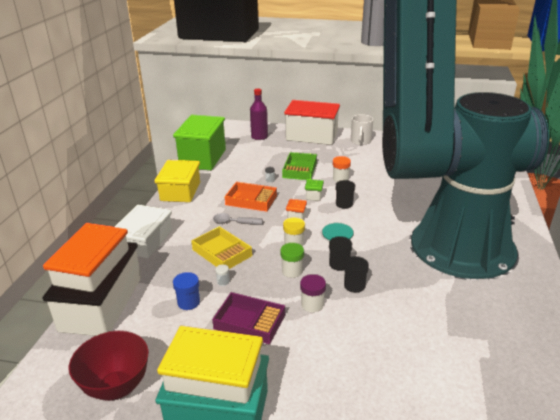

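Scene view: round pots are orange (124,283), yellow (287,193), green (312,163) and purple (319,127).
- **Boxes:** green (157,355), orange (282,310), yellow (365,228), purple (374,145).
- **Could be mistaken for pots:** black pots (178,230), (264,155), (272,130); blue pot (421,176); square tubs, green (199,263) and orange (252,234); teal disc (231,200). For the boxes, the yellow, orange and white containers at the edges.

I choose the white-bodied pots with round, matching lids. Next I localise everything.

```bash
cat > loc.py <<'E'
import numpy as np, cv2
from scipy.spatial.transform import Rotation as R
def cloud(d):
    h,w=d["z_map"].shape; f=h/2/np.tan(np.radians(float(d["vfov"]))/2)
    u,v=np.meshgrid(np.arange(w),np.arange(h)); z=d["z_map"]
    P=np.stack([(u-d["cx"])/f*z,(v-d["cy"])/f*z,z],-1)
    return P@R.from_rotvec(d["attitude"]).as_matrix().T+d["origin"]
def blob(d,seed,tol=14,smin=100,vmin=25):
    "connected component of like hue around a seed pixel"
    hsv=cv2.cvtColor(d["pixels"],cv2.COLOR_RGB2HSV).astype(int); u,v=seed
    h0=np.median(hsv[v-2:v+3,u-2:u+3,0]); dh=np.abs(hsv[...,0]-h0); dh=np.minimum(dh,180-dh)
    m=((dh<tol)&(hsv[...,1]>smin)&(hsv[...,2]>vmin)).astype(np.uint8)
    _,lab=cv2.connectedComponents(m); return lab==lab[v,u] if lab[v,u] else lab<0
E
cat > meas.py <<'E'
from loc import *
d=dict(np.load("scene0.npz")); W=cloud(d); s=dict(np.load("side0.npz")); S=cloud(s)
pots=dict(orange=(124,281),yellow=(287,188),green=(312,158),purple=(319,124),sqo=(252,232),sqg=(199,262),blue=(421,168))
sp=dict(orange=(342,161),yellow=(294,225),green=(292,250),purple=(313,284))
boxes=dict(orange=(300,318),yellow=(372,238),green=(147,362),purple=(372,152))
for D,C,pp in((d,W,pots),(s,S,sp)):
  for n,p in pp.items():
    P=C[blob(D,p)]; zt=np.percentile(P[:,2],95); T=P[P[:,2]>zt-.005]
    (c,r)=cv2.minEnclosingCircle(T[:,:2].astype(np.float32)); print("pot",n,len(T),np.round(c,4),round(r,4),"top",zt.round(4))
for n,p in boxes.items():
    P=W[blob(d,p)]; Q=P[(P[:,2]>.026)&(P[:,2]<.04)]
    rc=cv2.minAreaRect(Q[:,:2].astype(np.float32)); c=np.array(rc[0])
    F=P[P[:,2]<.012][:,:2].mean(0); (L,a)=(rc[1][0],rc[2]) if rc[1][0]>rc[1][1] else (rc[1][1],rc[2]+90)
    x=np.array([np.cos(np.radians(a)),np.sin(np.radians(a))]); x=-x if x@(F-c)>0 else x
    t=c-.022*x; print("box",n,len(Q),c.round(4),np.round(rc[1],4),"yaw",np.degrees(np.arctan2(x[1],x[0])).round(1),"target",t.round(4),"r",np.hypot(*t).round(3),"floor",F.round(3))
# top-down height map, 2.5 mm/px: x up 0..1.2, y left .8..-1.0
H=np.zeros((480,720))
for A in(W,S):
    A=A[::1].reshape(-1,3); A=A[(A[:,2]>-.02)&(A[:,2]<.5)]
    i=(479-A[:,0]/.0025).astype(int); j=((.8-A[:,1])/.0025).astype(int); k=(i>=0)&(i<480)&(j>=0)&(j<720)
    np.maximum.at(H,(i[k],j[k]),A[k,2])
np.save("H.npy",H); cv2.imwrite("pics/H.png",cv2.applyColorMap(np.clip(H/.2*255,0,255).astype(np.uint8),cv2.COLORMAP_JET))
e=np.hstack([cv2.resize(d["pixels"][100:230,230:400],None,fx=2.3,fy=2.3),cv2.resize(d["pixels"][210:340,90:260],None,fx=2.3,fy=2.3)]); cv2.imwrite("pics/crop.png",e[...,::-1])
E
python3 meas.py
```

```text
pot orange 640 [ 0.5835 -0.3423] 0.2432 top 0.0745
pot yellow 396 [0.4562 0.0764] 0.0309 top 0.0744
pot green 333 [0.4394 0.1937] 0.0307 top 0.0742
pot purple 256 [0.3694 0.3081] 0.0298 top 0.0744
pot sqo 459 [ 0.6373 -0.1998] 0.251 top 0.0547
pot sqg 510 [ 0.6218 -0.2645] 0.2275 top 0.055
pot blue 347 [0.7381 0.0099] 0.3858 top 0.0737
pot orange 110 [0.3036 0.4551] 0.8038 top 0.0781
pot yellow 211 [0.3484 0.6512] 0.615 top 0.0775
pot green 241 [0.3463 0.7124] 0.5545 top 0.0778
pot purple 299 [0.3675 0.3122] 0.0295 top 0.0773
box orange 966 [ 0.6317 -0.1317] [0.0983 0.1379] yaw 174.2 target [ 0.6536 -0.1339] r 0.667 floor [ 0.649 -0.132]
box yellow 753 [0.6411 0.1499] [0.0993 0.1398] yaw 145.6 target [0.6593 0.1375] r 0.673 floor [0.656 0.143]
box green 773 [ 0.5176 -0.3616] [0.0987 0.1378] yaw 90.3 target [ 0.5178 -0.3836] r 0.644 floor [ 0.515 -0.378]
box purple 343 [0.5009 0.3927] [0.102  0.1377] yaw 171.7 target [0.5226 0.3895] r 0.652 floor [0.516 0.395]
```

View pics/H.png

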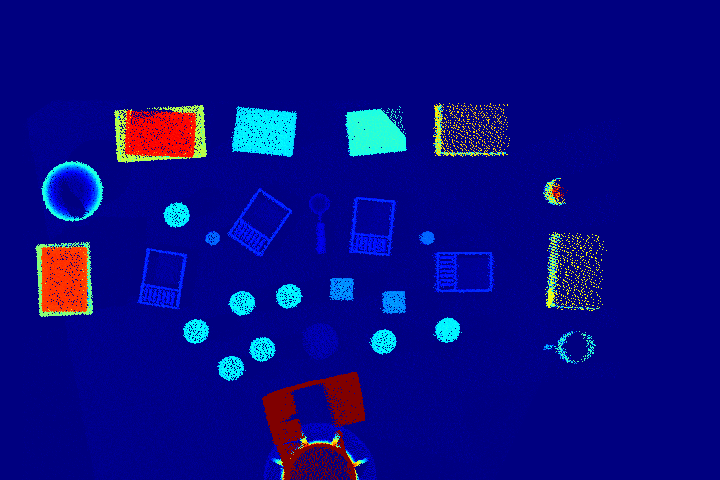

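View pics/crop.png

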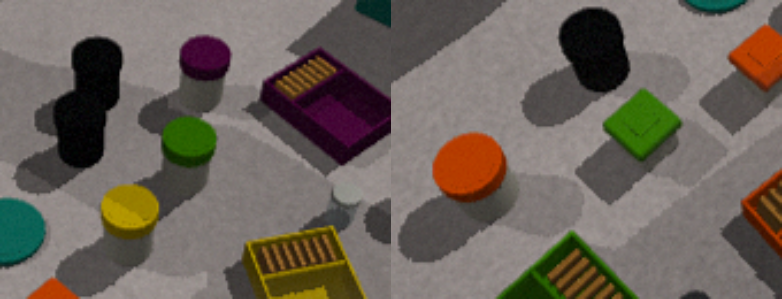

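The crop confirms the four round lids on white bodies; the black pots and square tubs are clearly different. The height map shows at least 89 mm free around every pot, so there's room to grasp with the closing axis radial. I start with orange.

```bash
cat > pick.py <<'E'
from loc import *
from workcell import bot, fingers, kin, viewer
BOX=dict(orange=(.6536,-.1339),yellow=(.6593,.1375),green=(.5178,-.3836),purple=(.5226,.3895))
POT=dict(yellow=(.4562,.0764),green=(.4394,.1937),purple=(.3690,.3090))
ZG,ZT=.057,.19
def down(xy):  # tool down, closing radially
    return (R.from_euler("z",np.arctan2(xy[1],xy[0])+np.pi/2)*R.from_euler("x",np.pi)).as_rotvec()
def pack(n):
    p,b=POT[n],BOX[n]
    bot.reach([*p,ZT],down(p)); bot.move_straight([*p,ZG],rate=.12,stop_force=15)
    fingers.set_gripper(.03); o=bot.get_obs(); print(n,"t",o["time"],"z",o["position"][2],"width",o["width"],"grip",o["grasp_force"])
    if o["width"]<.05: print("MISSED"); return
    bot.move_straight([*p,ZT],rate=.15)
    bot.move_straight([*b,ZT],down(b),rate=.2)
    print("held",bot.get_obs()["width"])
    bot.move_straight([*b,ZG+.02],rate=.12)
    hit=bot.move_straight([*b,ZG-.002],rate=.03,stop_force=5)
    o=bot.get_obs(); print("hit",hit,"z",o["position"],"F",o["force"])
    fingers.set_gripper(.091); bot.move_straight([*b,ZT],rate=.15); print("t",bot.get_obs()["time"])
E
python3 - <<'E'
from pick import *
d=dict(np.load("scene0.npz")); W=cloud(d); P=W[blob(d,(124,281))]; P=P[(P[:,2]>.068)&(P[:,2]<.08)]
m=np.median(P,0); P=P[np.hypot(*(P-m)[:,:2].T)<.035]
c,r=cv2.minEnclosingCircle(P[:,:2].astype(np.float32)); print(c,r)
if abs(r-.03)<.003:
    s=f"POT['orange']=({c[0]:.4f},{c[1]:.4f})\n"; open("pick.py","a").write(s); POT["orange"]=c
    pack("orange")
    d=viewer.get_image("scene"); cv2.imwrite("pics/after1.png",d["pixels"][:,:,::-1])
E
```

```text
(0.37203672528266907, -0.3197307884693146) 0.030653158202767372
orange t 3.4 z 0.05709954098504851 width 0.05930542458803129 grip 30.000557899475098
held 0.0597285663836691
hit True z [ 0.65343176 -0.1338504   0.06068265] F [ 1.36424293 -0.16377006  1.81192338]
t 9.5667
```

View pics/after1.png

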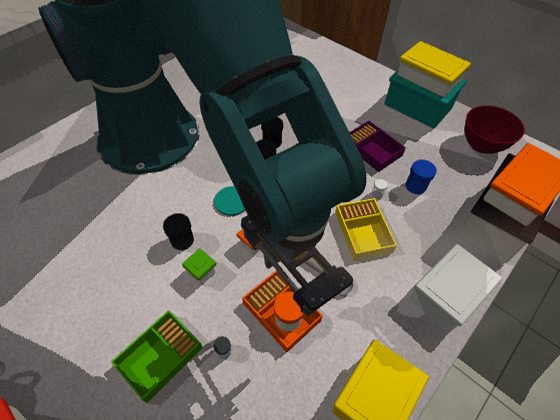

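The orange pot stands in the orange compartment at (290,308). Next are yellow, green and purple.

```bash
python3 - <<'E'
from pick import *
for n in("yellow","purple","green"): pack(n)
bot.reach([.3,-.55,.25],down((.3,-.55)))
for c in("scene","side"):
    d=viewer.get_image(c); cv2.imwrite(f"pics/{c}_end.png",d["pixels"][:,:,::-1]); np.savez(f"{c}1.npz",**d)
E
```

```text
yellow t 12.575 z 0.05712624773580579 width 0.05875092440995367 grip 30.000634789466858
held 0.05935631561717576
hit True z [0.65932176 0.13751778 0.06074295] F [1.52485247 0.15637427 1.29950012]
t 18.1167
purple t 21.2417 z 0.05712147137387778 width 0.059545886913832176 grip 30.00047743320465
held 0.059231645124841456
hit True z [0.52256988 0.38945119 0.06069146] F [0.68271652 0.3307878  0.47080146]
t 26.5917
green t 29.3 z 0.05712305489118572 width 0.05908612797100006 grip 30.000507831573486
held 0.05914426185992882
hit True z [ 0.51779251 -0.38361298  0.06072614] F [ 0.17298753 -0.36079748  0.46514627]
t 36.7
```

View pics/scene_end.png

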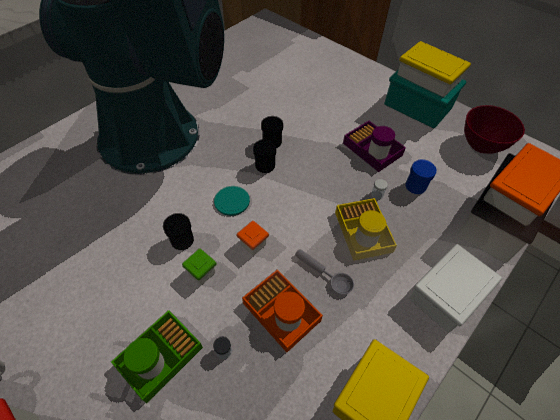

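View pics/side_end.png

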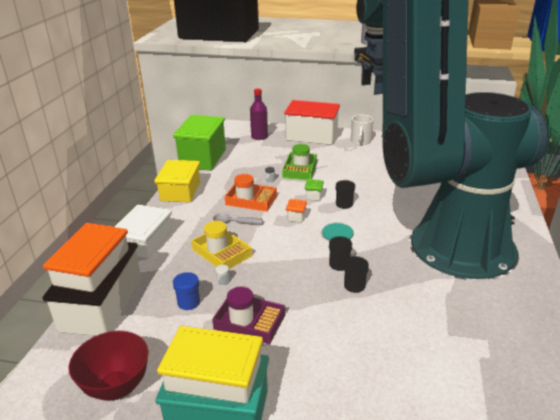

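```bash
python3 - <<'E'
from loc import *
a=dict(np.load("scene0.npz"));d=dict(np.load("scene1.npz"));W=cloud(d);W0=cloud(a)
for D,C in((a,W0),(d,W)):
  for n,p in dict(sqo=(252,232),sqg=(199,262)).items():
    P=C[blob(D,p)]; P=P[np.abs(P[:,2]-.054)<.004]; print(n,np.median(P,0).round(4))
t=dict(orange=(.6536,-.1339),yellow=(.6593,.1375),green=(.5178,-.3836),purple=(.5226,.3895))
for n,c in t.items():
    P=W[(np.hypot(W[...,0]-c[0],W[...,1]-c[1])<.045)&(W[...,2]>.065)]; cc,r=cv2.minEnclosingCircle(P[:,:2].astype(np.float32))
    Q=P[P[:,2]>np.percentile(P[:,2],90)-.006]; A=np.c_[Q[:,:2],np.ones(len(Q))]; k=np.linalg.lstsq(A,Q[:,2],rcond=None)[0]
    print(n,np.round(cc,4),round(r,4),"top",np.percentile(P[:,2],95).round(4),"tilt",k[:2].round(3))
E
```

```text
sqo [ 0.4762 -0.0561  0.0525]
sqg [ 0.4433 -0.1867  0.0526]
sqo [ 0.4755 -0.0567  0.0525]
sqg [ 0.4438 -0.1869  0.0525]
orange [ 0.6525 -0.1344] 0.0307 top 0.0783 tilt [-0.008  0.006]
yellow [0.6582 0.1374] 0.0303 top 0.0783 tilt [-0.004  0.006]
green [ 0.5177 -0.3834] 0.0305 top 0.0786 tilt [-0.01  -0.002]
purple [0.5206 0.3884] 0.0306 top 0.0787 tilt [-0.007  0.015]
```

Both end views show each pot upright in its own box: orange (288,308), yellow (371,225), green (142,358), purple (382,138). Lid tops read 4 mm higher than on the counter, so the pots are on the box floors. The square tubs haven't moved.

```bash
python3 -c "
from workcell import bot
print(bot.job_done())"
```

```text
the job is handed in; nothing more can be done
None
```

All four pots are packed upright in the lunch boxes matching their lids, the square tubs and look-alikes were left alone, and the job was handed in after about 40 s of robot time.

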